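Load a cast plaster plaque into a spring-jaw trimming jig

ROBOT

A 6-joint arm with a two-finger parallel gripper is mounted at the origin on the work surface. World frame = base frame: x ahead of the robot, y to its left, z up, the work surface at z = 0. Lengths are in m, angles in rad, forces in N, time in s.
With the tool pointing down it reaches from about 0.35 to 0.775 m from the base axis. Payload 7.3 kg.
Tool frame: the origin (TCP) lies midway between the tips of the shut fingers; the grasp point (between the pads) lies 19 mm behind it (robot.grip_depth is the z of the grasp point in the tool frame, in m); z points along the fingers, y is the line along which they close (so a half turn about z gives the same grasp; the last joint's range is limited). The gripper opens to 92 mm and grips with 3 to 60 N. Pads are 19 mm wide; open, the fingers measure 130 mm over their backs; the gripper's body (75 mm by 190 mm) begins 47 mm behind the grasp point.
Start: joints at [-0.146, 0.342, 1.524, -0, 1.275, -0.146], TCP at [0.525, 0, 0.227] pointing down, gripper open.
Joint ranges: [-2.53, 2.53], [-0.77, 2.02], [0.04, 2.7], [-1, 4.14], [0.28, 2.66], [-3.11, 3.11]. Speed limits (rad/s): [2.57, 2.57, 3.14, 3.14, 3.14, 3.14].

INTERFACE

Orientations are given as [roll, pitch, yaw] about the fixed x, y, z axes, in that order (R = Rz(yaw) Ry(pitch) Rx(roll)).
In Python, from cell import robot, viewer gives the robot as it stands.
- The arm moves only by the tool step_arm, never from a script. Its argument "increments" is a list of rows, each an object with "delta_pos": the shift along the tool's x, y, z in cm, a list of three; "dr": the turn, a rotation vector about the tool's x, y, z in degrees, a list of three; "fingers": the closure, from -1 (fully open) to 1 (shut), so that 0 is half open. In form: [{"delta_pos": [tx, ty, tz], "dr": [wx, wy, wz], "fingers": fingers}, ...]. A call has exactly 5 rows; each row is the pose to reach, as a shift and turn from the pose commanded when the call began, along the tool's axes at that moment; what a row does not reach only later rows make up. A row lasts 1/8 s, in which the tool goes at most 62.5 mm and 10.7 degrees, less where a joint would pass 70% of its speed; a pose out of reach is approached as far as the arm can. A call with a gripper value outside its range is refused whole. The fingers move at their own pace and stop on an object; "newtons" is the grip in N (left out, the last holds). Time passes only in rows, so rows that repeat a pose let the fingers close, or fill a call up. It gives the time, the measured TCP pose, the force, the opening and the grip force at its end, in the units of the state.
- robot.observe(): the state, without advancing time (a new reading comes with each control period).
- viewer.read_camera(name): name is "scene" or "side" or "wrist"; returns the picture (480x640x3 uint8, red, green, blue); there is no depth.
- viewer.camera_params(name): a dict with "K" (3x3 intrinsics, pixels), "T" (4x4, takes a point from camera to world coordinates). Camera axes: x right, y down, z forward; pixel columns grow to the right and rows downward; lengths in m; the calibration is good to about 2 mm. A picture is of the moment at which its call begins: read the wrist's pose just before it. camera_params takes no time and is no camera call; for the wrist camera it gives the pose at the moment of the call.
- robot.hand_in(): hands the job in; it is judged then, once.
The state is a dict: "time": time; "qpos": joint angles; "qvel": joint speeds; "joint_efforts": joint torques, N m; "tool_pos": TCP position; "tool_rot": TCP orientation; "contact_force": force on the tool from outside, world axes, zero at the start; "torque": the same for the moment, N m; "opening": finger opening in m; "grip_force": force on a finger pad.
Only numpy, scipy, OpenCV 4.12 (cv2) and the standard library are available. Lean on these libraries where they do the work, as an engineer would, in place of code of your own. Each camera call takes 0.05 s, during which the arm holds its last target. There are 200 camera calls.

TASK

Load the plaster plaque lying on the plywood trimming jig into the jig's pocket, ready for trimming: slide its leading end in against the sprung jaw, then bring its other end down behind the pocket's edge, so that it ends flat on the pocket floor, square, and held by the jaw. Plaster chips, so be gentle with it, and leave the other things on the bench where they are.

Things in the scene. Friction and masses are not known exactly. Their poses are not given: they have to be found in the camera images.
- jig: Plywood trimming jig, screwed to the bench: a board 440 mm long (its x, -220 to +220) and 225 mm wide (its y, -75 to +150). Origin: underside, mid-length. +x is the loading direction, towards the sprung jaw; z up. Its top face (deck) is 22 mm above the bench. Behind the jaw an aluminium spring block (x 200 to 219, y -47 to +47) rises to 46 mm above the bench.
- guide (a point): A point on the working face of the aluminium guide strip, level with the pocket's beginning (jig x = +35, y = -46.5 mm) at deck height. The face is upright, looks to the jig's +y and runs straight along jig x from -215 to +150 mm; the strip is 15 mm wide and stands 12 mm above the deck. A plaque slid along it enters the pocket 1.5 mm off-centre, which is free of the walls.
- pocket (a point): Centre of the place on the pocket floor where the plaque's origin belongs: jig x = +100 mm, y = 0; axes as the jig's. The pocket is cut 10 mm deep into the deck (floor 12 mm above the bench), 95 mm wide (jig y -47.5 to +47.5), and closed at its +x end by the jaw. Its two corners at the beginning are filled at 45 degrees to suit the plaque's clipped corners (1 mm gap).
- lip (a point): Middle of the top edge of the upright wall where the pocket begins: jig x = +35 mm, y = 0, at deck height (22 mm above the bench). Slid over it, the plaque tips its leading end down to the pocket floor. Once past it the other end may not drop by itself: the spring holds it against whatever pushes it, and lowering the pusher takes it down.
- jaw (a joint): Travel of the sprung jaw along jig +x, in m: 0 at rest, 0.016 fully back. The spring pushes it to -x with 3.5 N at rest, rising by 0.35 N per mm. At rest 126 mm lie between its face and the pocket's beginning, 4 mm less than the plaque: it must yield over 5 mm (8 is ample) before the plaque's other end can go down. About 0.004 with the plaque seated.
- jaw_face (a point): Middle of the jaw's face, 30 mm above the bench; moves with the jaw. The jaw is an aluminium bar 92 mm wide, 16 mm thick, its top 42 mm above the bench, on two rods with coil springs, with 45 degree cheeks at both ends that fit the plaque's clipped corners.
- plaque: Plaster plaque, 0.2 to 0.4 kg: a flat block 130 mm long (x), 90 wide (y), 18 thick, corners clipped 15 mm at 45 degrees (60 mm of each end is straight), with a leaf rosette on top up to 11 mm high, within 46 mm of the middle in x and 40 in y. Origin: centre of the underside. It starts flat on the deck before the pocket, clear of the guide strip, up to 23 degrees askew, +x end nearer the jaw.
- rosette: Bystander: round star-shaped plaster leaf cast, 150 mm across, about 20 mm high, lying loose on the bench. Origin: centre of the underside.
- brush: Bystander: loose paint brush 200 mm long lying on the bench along its x. Origin: underside, about its middle.
- tape_roll: Bystander: roll of masking tape, 110 mm across, 24 mm high, lying loose on the bench. Origin: centre of the underside.
- tub: Bystander: closed white tub, 80 mm across, 85 mm high, standing loose on the bench. Origin: centre of the underside.

How it is judged:
By the outcome, as a careful person would: the job done as asked, in the order asked, and still so for the second after the job is handed in, with the robot touching nothing.
It also fails if it takes over 58 s, if anything falls off the work surface, if the arm or the gripper's body presses on something with over 40 N, if the wrist force passes 120 N, or if a joint passes its speed limit or range.

## Working session

There is one attempt and no reset: what is moved stays moved. The work goes in short steps, Python scripts to look and compute and a tool call to move; the robot and the scene stay as the last step left them, time stands still between calls to the robot, and variables do not carry over. Pictures are saved under pics/ and viewed, at most 10 in all, crops included, and the job is handed in when it is done.

Besides the shell and the picture viewer there is one more tool, called after "Call:" by a JSON object that holds its "api" and its "payload". step_arm: Moves the arm, as the interface text tells. Its arguments: {"type":"object","properties":{"increments":{"type":"array"},"newtons":{"type":"number"}},"required":["increments"]}

```bash
mkdir -p pics; ls; python3 - <<'E'
from cell import robot, viewer
import cv2
for n in ("scene","side"):
    cv2.imwrite(f"pics/{n}0.png",viewer.read_camera(n)[:,:,::-1])
    p=viewer.camera_params(n);print(n,p["K"].round(1).tolist(),p["T"].round(4).tolist())
print(robot.observe(),robot.grip_depth)
E
```

```text
pics
scene [[585.8, 0.0, 317.2], [0.0, 585.8, 235.5], [0.0, 0.0, 1.0]] [[-0.0509, 0.6092, -0.7914, 1.687], [0.9986, 0.0425, -0.0315, 0.0621], [0.0145, -0.7919, -0.6105, 0.9483], [0.0, 0.0, 0.0, 1.0]]
side [[547.1, 0.0, 313.0], [0.0, 547.1, 240.5], [0.0, 0.0, 1.0]] [[0.8701, -0.2722, 0.4108, -0.0937], [-0.4924, -0.5167, 0.7004, -1.0086], [0.0216, -0.8117, -0.5837, 0.9204], [0.0, 0.0, 0.0, 1.0]]
{'time': 0.1, 'qpos': array([-1.46029614e-01,  3.42620781e-01,  1.52489151e+00, -3.06250073e-05,
        1.27540111e+00, -1.45992115e-01]), 'qvel': array([ 0.00096996, -0.0007666 , -0.00273137,  0.00091796, -0.00066526,
        0.00202472]), 'joint_efforts': array([ 1.49919495e-03, -4.32001984e+01, -2.44694173e+01,  7.19219679e-02,
        5.25739230e-02, -9.79429342e-05]), 'tool_pos': array([5.24648786e-01, 4.89471342e-05, 2.26141671e-01]), 'tool_rot': array([-3.14028169e+00, -1.63159813e-04,  1.57076766e+00]), 'contact_force': array([-0.33288811, -0.52425232, -0.19626492]), 'torque': array([ 0.01407875, -0.01656113,  0.04867678]), 'grip_force': 0.0, 'opening': 0.09141959412320401} -0.0188
```

View pics/scene0.png

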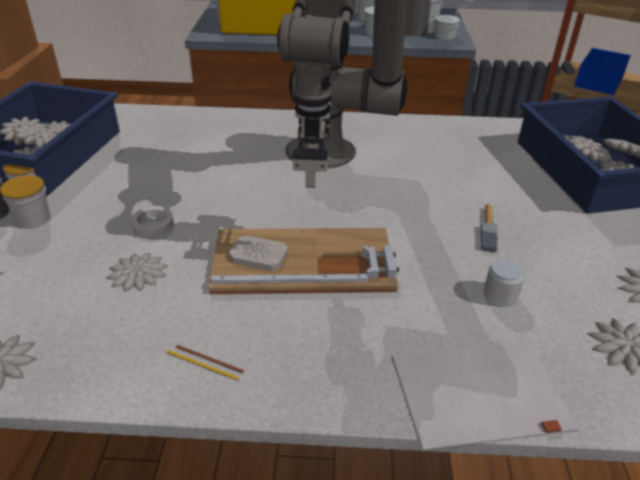

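View pics/side0.png

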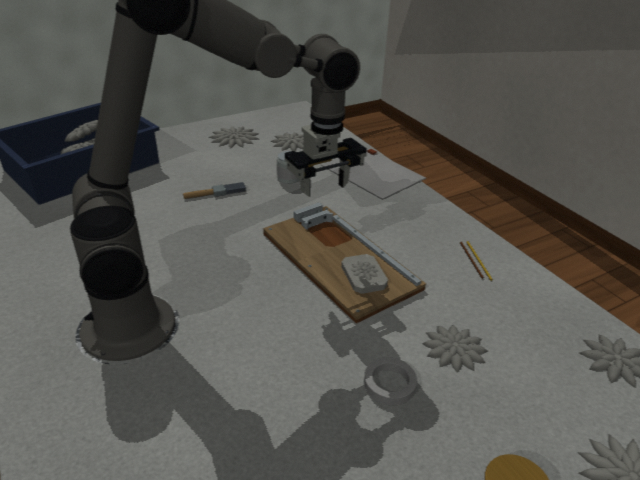

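The scene picture shows the jig at about (210–397, 228–292), with the jaw to the right (365–395, 262) and the plaque at (258, 253). Jig +x runs roughly along world +y, and the guide is on the far side from the robot. I'll enlarge it.

```bash
python3 - <<'E'
import cv2, numpy as np
a=cv2.imread("pics/scene0.png")[220:300,203:403]; b=cv2.imread("pics/side0.png")[198:326,255:430]
cv2.imwrite("pics/c1.png",cv2.resize(a,None,fx=4,fy=4,interpolation=cv2.INTER_CUBIC))
cv2.imwrite("pics/c2.png",cv2.resize(b,None,fx=4,fy=4,interpolation=cv2.INTER_CUBIC))
E
```

```text
(no output)
```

View pics/c1.png

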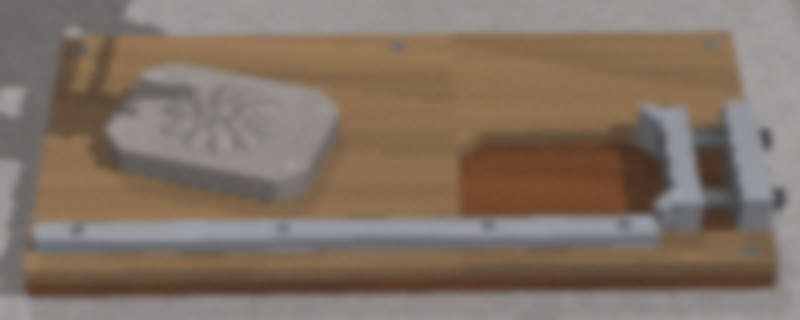

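View pics/c2.png

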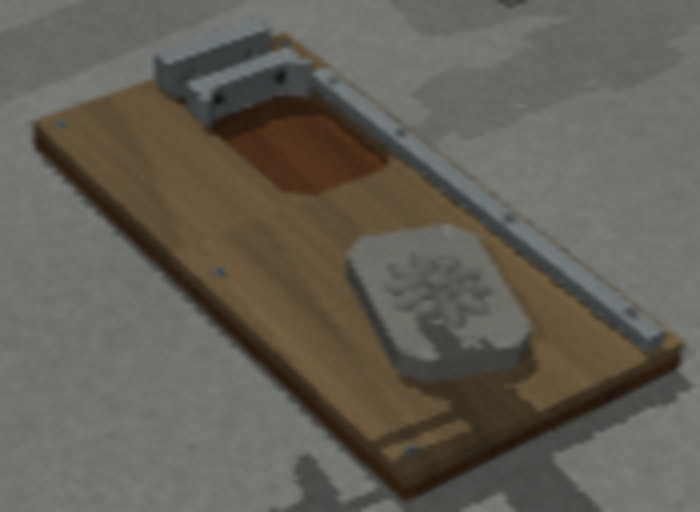

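```bash
cat > h.py <<'E'
import numpy as np, cv2
from scipy.optimize import least_squares
from scipy.spatial.transform import Rotation as R
from cell import robot, viewer
def pix(P,p):
    c=(np.asarray(P)-p["T"][:3,3])@p["T"][:3,:3]; q=c@np.asarray(p["K"]).T; return q[:,:2]/q[:,2:]
def ray(uv,z,p):
    uv=np.atleast_2d(uv).astype(float); d=np.c_[uv,np.ones(len(uv))]@np.linalg.inv(p["K"]).T@p["T"][:3,:3].T
    o=p["T"][:3,3]; return o+d*((z-o[2])/d[:,2])[:,None]
def planar(loc,world):  # x,y,yaw fit
    f=lambda v:((np.asarray(loc)[:,:2]@np.array([[np.cos(v[2]),-np.sin(v[2])],[np.sin(v[2]),np.cos(v[2])]]).T+v[:2])-world[:,:2]).ravel()
    s=least_squares(f,[.6,0,1.57]); return s.x,f(s.x).reshape(-1,2)
def Rz(t): return np.array([[np.cos(t),-np.sin(t)],[np.sin(t),np.cos(t)]])
E
python3 - <<'E'
from h import *
sc=viewer.camera_params("scene"); sd=viewer.camera_params("side")
L=np.array([[-.22,.15],[.22,.15],[.22,-.075],[-.22,-.075]])
A=ray(np.array([[65,38],[732,33],[775,270],[28,265]])/4+[203,220],.022,sc)
B=ray(np.array([[408,488],[36,125],[285,37],[682,343]])/4+[255,198],.022,sd)
for l,w in ((L,A),(L,B),(np.r_[L,L],np.r_[A,B])):
    v,r=planar(l,w); print(v.round(4),(r*1000).round(1).tolist())
c=ray(np.array([[440,300]])/4+[255,198],.04,sd); print("plaque",c, ray(np.array([[222,130]])/4+[203,220],.04,sc))
print("plaque in jig",(c[:,:2]-v[:2])@Rz(v[2]))
p=viewer.camera_params("wrist"); print(p["K"].round(1).tolist(),p["T"].round(3).tolist())
E
```

```text
[ 0.6096 -0.0131  1.6418] [[-3.0, -0.7], [1.9, 1.7], [-2.8, 2.3], [3.8, -3.3]]
[ 0.6059 -0.0215  1.6565] [[2.6, 3.2], [-3.2, 1.0], [0.8, 1.1], [-0.3, -5.3]]
[ 0.6077 -0.0173  1.6492] [[-3.1, -5.9], [-1.4, -3.7], [-6.2, -1.4], [3.6, -6.9], [2.7, 8.4], [0.2, 6.4], [4.3, 4.9], [-0.0, -1.8]]
plaque [[ 0.5735465  -0.13786745  0.04      ]] [[ 0.58755954 -0.12428772  0.04      ]]
plaque in jig [[-0.11750756  0.04352777]]
[[346.7, 0.0, 316.9], [0.0, 346.7, 241.8], [0.0, 0.0, 1.0]] [[1.0, 0.0, -0.002, 0.524], [-0.0, -0.957, -0.291, 0.079], [-0.002, 0.291, -0.957, 0.384], [0.0, 0.0, 0.0, 1.0]]
```

Scene and side disagree by about 8 mm, so I'll go above it and measure with the wrist camera.

Call:
{"api": "step_arm", "payload": {"increments": [{"delta_pos":[-3,3,0],"dr":[0,0,0],"fingers":-1},{"delta_pos":[-6,6,0],"dr":[0,0,0],"fingers":-1},{"delta_pos":[-8,6,0],"dr":[0,0,0],"fingers":-1},{"delta_pos":[-8,6,0],"dr":[0,0,0],"fingers":-1},{"delta_pos":[-8,6,0],"dr":[0,0,0],"fingers":-1}]}}

```text
time: 0.72
tool_pos: [0.5843, -0.0792, 0.2268]
tool_rot: [-3.141, -0.001, 1.571]
contact_force: [-0.3, 0.6, -0.4]
opening: 0.092
grip_force: 0.0
```

```bash
python3 - <<'E'
from h import *
import pickle
p=viewer.camera_params("wrist"); im=viewer.read_camera("wrist")[:,:,::-1]
pickle.dump(p,open("w1.pkl","wb")); cv2.imwrite("pics/w1.png",im); cv2.imwrite("pics/w1b.png",cv2.resize(im,(800,600),interpolation=cv2.INTER_CUBIC))
print(p["T"].round(3).tolist(), robot.observe()["tool_pos"])
E
```

```text
[[1.0, -0.0, -0.001, 0.584], [-0.0, -0.957, -0.291, -0.001], [-0.001, 0.291, -0.957, 0.385], [0.0, 0.0, 0.0, 1.0]] [ 0.58438058 -0.07899883  0.2269491 ]
```

View pics/w1b.png

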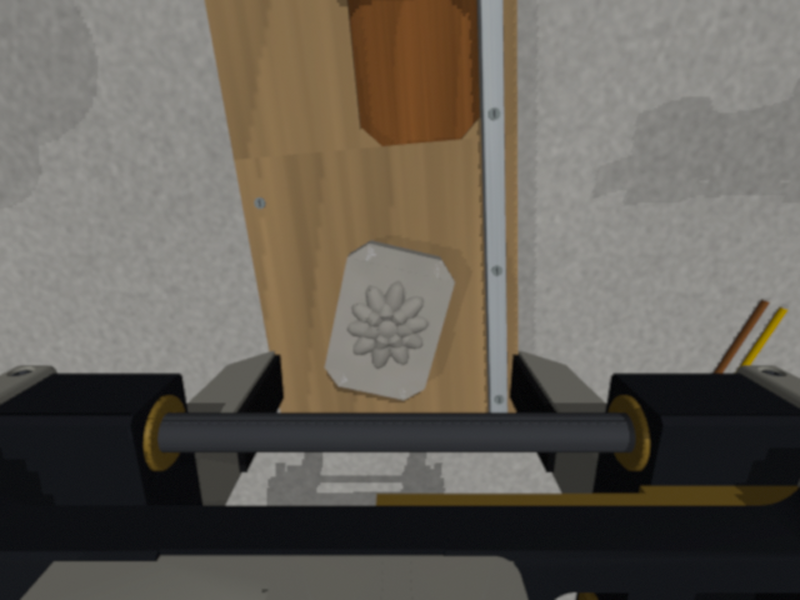

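The wrist picture shows the plaque's octagon clearly: its leading end runs (370,242)–(440,260) and its tail (405,401)–(338,387). It also shows the guide face edge (482,0)–(490,410), the lip (385,145)–(462,138), and the deck's left edge (207,0)–(270,330).

```bash
python3 - <<'E'
from h import *
import pickle
p=pickle.load(open("w1.pkl","rb"))
s=.8
g=ray(np.array([[481,10],[484,200],[488,400]])*s,.034,p)[:,:2]
e=ray(np.array([[207,0],[235,158],[272,340]])*s,.022,p)[:,:2]
l=ray(np.array([[385,146],[462,139]])*s,.022,p)[:,:2]
def f(v):
    t=lambda w:(w-v[:2])@Rz(v[2])
    return np.r_[t(g)[:,1]+.0465,t(e)[:,1]-.15,t(l)[:,0]-.035]
v=least_squares(f,[.607,-.017,1.65]).x; print("jig",v.round(4),(f(v)*1000).round(1))
L=np.array([[65,30],[65,-30],[50,-45],[-50,-45],[-65,-30],[-65,30],[-50,45],[50,45]])/1000
W=ray(np.array([[370,242],[440,260],[455,282],[424,387],[405,401],[338,387],[325,367],[347,260]])*s,.04,p)
q,r=planar(L,W); print("plaque",q.round(4),(r*1000).round(1).tolist())
print("in jig",((q[:2]-v[:2])@Rz(v[2])*1000).round(1),np.degrees(q[2]-v[2]))
E
```

```text
jig [ 0.6075 -0.0144  1.6526] [ 0.9  1.9  2.4 -0.8 -0.4 -4.1 -0.1  0.1]
plaque [ 0.5763 -0.1265  1.3447] [[-1.0, -1.3], [1.1, -0.2], [-0.4, 0.2], [0.8, -1.6], [-0.4, 1.1], [0.4, 0.6], [-0.3, -0.8], [-0.2, 2.0]]
in jig [-109.2   40.2] -17.645283970492084
```

Call:
{"api": "step_arm", "payload": {"increments": [{"delta_pos":[-2,-3,0],"dr":[0,0,10],"fingers":-0.5},{"delta_pos":[-4,-6,0],"dr":[0,0,20],"fingers":0},{"delta_pos":[-6.3,-9.2,0],"dr":[0,0,30],"fingers":0},{"delta_pos":[-6.3,-9.2,0],"dr":[0,0,40],"fingers":0},{"delta_pos":[-6.3,-9.2,0],"dr":[0,0,50],"fingers":0}]}}

```text
time: 1.4
tool_pos: [0.4925, -0.1423, 0.2274]
tool_rot: [3.141, -0.001, 0.693]
contact_force: [-0.8, 0.1, 0.1]
opening: 0.048
grip_force: 0.0
```

Call:
{"api": "step_arm", "payload": {"increments": [{"delta_pos":[0,0,3],"dr":[0,0,10],"fingers":0},{"delta_pos":[0,0,6],"dr":[0,0,20],"fingers":0},{"delta_pos":[0,0,9],"dr":[0,0,30],"fingers":0},{"delta_pos":[0,0,12],"dr":[0,0,35.3],"fingers":0},{"delta_pos":[0,0,12],"dr":[0,0,35.3],"fingers":0}]}}

```text
time: 2.02
tool_pos: [0.4916, -0.1415, 0.1054]
tool_rot: [-3.139, 0.004, 0.084]
contact_force: [-0.4, -0.3, 1.0]
opening: 0.0459
grip_force: 0.0
```

```bash
cat > st.py <<'E'
from h import *
J=np.array([.6075,-.0144,1.6526])
o=robot.observe(); p=o["tool_pos"]
print("jig-frame TCP mm",((p[:2]-J[:2])@Rz(J[2])*1000).round(1),"z",round(p[2]*1000,1),"yaw-jig",round(np.degrees(o["tool_rot"][2]-J[2]),1),"F jig",((o["contact_force"][:2])@Rz(J[2])).round(1),o["contact_force"][2].round(1),"t",o["time"],"open",o["opening"])
E
python3 st.py
```

```text
jig-frame TCP mm [-117.2  125.9] z 105.4 yaw-jig -89.9 F jig [-0.3  0.4] 1.0 t 2.025 open 0.04585594873676319
```

Call:
{"api": "step_arm", "payload": {"increments": [{"delta_pos":[0,0,2.5],"dr":[0,0,0],"fingers":0},{"delta_pos":[0,0,5],"dr":[0,0,0],"fingers":0},{"delta_pos":[0,0,7],"dr":[0,0,0],"fingers":0},{"delta_pos":[0,0,7.6],"dr":[0,0,0],"fingers":0},{"delta_pos":[0.5,0,7.6],"dr":[0,0,0],"fingers":0}]}}

```text
time: 2.65
tool_pos: [0.4985, -0.1425, 0.0317]
tool_rot: [3.141, -0.001, 0.083]
contact_force: [-0.1, 0.3, 0.9]
opening: 0.046
grip_force: 0.0
```

Call:
{"api": "step_arm", "payload": {"increments": [{"delta_pos":[0.5,0,0],"dr":[0,0,0],"fingers":0},{"delta_pos":[1,0,0],"dr":[0,0,0],"fingers":0},{"delta_pos":[1.5,0,0],"dr":[0,0,0],"fingers":0},{"delta_pos":[2,0,0],"dr":[0,0,0],"fingers":0},{"delta_pos":[2.5,0,0],"dr":[0,0,0],"fingers":0}]}}

```text
time: 3.28
tool_pos: [0.523, -0.1406, 0.0308]
tool_rot: [3.141, 0.0, 0.082]
contact_force: [-2.3, -2.0, 2.4]
opening: 0.0462
grip_force: 1.8
```

Call:
{"api": "step_arm", "payload": {"increments": [{"delta_pos":[0.4,0,0],"dr":[0,0,0],"fingers":0},{"delta_pos":[0.8,0,0],"dr":[0,0,0],"fingers":0},{"delta_pos":[1.2,0,0],"dr":[0,0,0],"fingers":0},{"delta_pos":[1.6,0,0],"dr":[0,0,0],"fingers":0},{"delta_pos":[2.0,0,0],"dr":[0,0,0],"fingers":0}]}}

```text
time: 3.9
tool_pos: [0.5431, -0.1388, 0.0307]
tool_rot: [-3.142, -0.0, 0.082]
contact_force: [-2.7, -1.3, 2.6]
opening: 0.0462
grip_force: 1.6
```

```bash
python3 st.py
```

```text
jig-frame TCP mm [-118.8   74.3] z 30.7 yaw-jig -90.0 F jig [-1.1  2.8] 2.6 t 3.9 open 0.046155005443102914
```

Call:
{"api": "step_arm", "payload": {"increments": [{"delta_pos":[0.3,0,0],"dr":[0,0,0],"fingers":0},{"delta_pos":[0.6,0,0],"dr":[0,0,0],"fingers":0},{"delta_pos":[0.9,0,0],"dr":[0,0,0],"fingers":0},{"delta_pos":[1.2,0,0],"dr":[0,0,0],"fingers":0},{"delta_pos":[1.4,0,0],"dr":[0,0,0],"fingers":0}]}}

```text
time: 4.53
tool_pos: [0.5568, -0.1374, 0.0306]
tool_rot: [-3.141, 0.0, 0.082]
contact_force: [-3.0, -0.5, 2.3]
opening: 0.0455
grip_force: 1.7
```

```bash
python3 st.py; python3 - <<'E'
from h import *
import pickle
p=viewer.camera_params("wrist"); im=viewer.read_camera("wrist")[:,:,::-1]
pickle.dump(p,open("w2.pkl","wb")); cv2.imwrite("pics/w2b.png",cv2.resize(im,(800,600),interpolation=cv2.INTER_CUBIC))
E
```

```text
jig-frame TCP mm [-118.5   60.6] z 30.6 yaw-jig -90.0 F jig [-0.3  3. ] 2.3 t 4.525 open 0.04554049567867991
```

View pics/w2b.png

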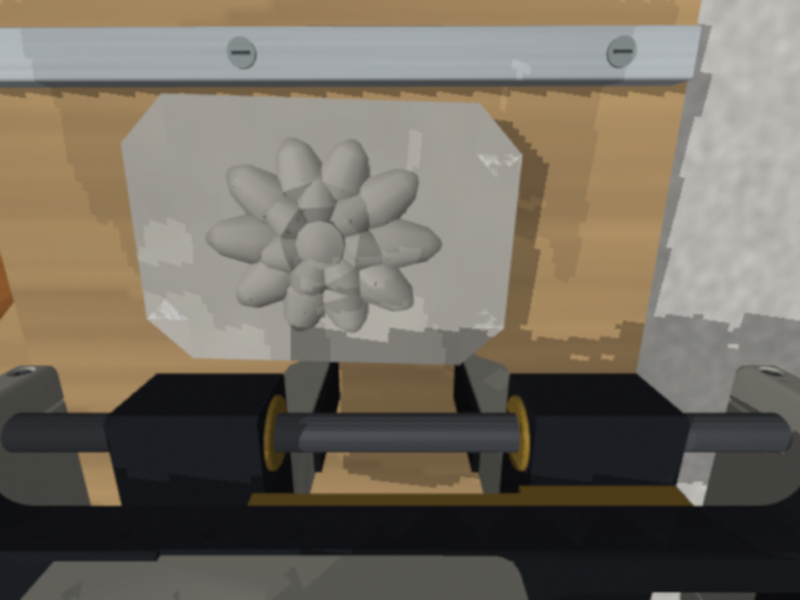

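Close up, the plaque is nearly square and still just clear of the guide. Its guide-side edge runs (160,94)–(480,104), the guide's top edge (0,84)–(690,79), and the plaque's end edges (122,143)–(147,318) and (521,155)–(503,328).

```bash
python3 - <<'E'
from h import *
import pickle
p=pickle.load(open("w2.pkl","rb")); s=.8
J=np.array([.6075,-.0144,1.6526]); t=lambda w:((w[:,:2]-J[:2])@Rz(J[2])*1000).round(1)
g=ray(np.array([[10,83],[340,82],[690,79]])*s,.034,p); print("guide",t(g).tolist())
q=ray(np.array([[122,143],[147,318],[195,357],[460,363],[503,328],[521,155],[480,104],[160,94]])*s,.04,p)
L=np.array([[65,-30],[65,30],[50,45],[-50,45],[-65,30],[-65,-30],[-50,-45],[50,-45]])/1000
v,r=planar(L,q); print("plaque jig",t(v[None]),np.degrees(v[2]-J[2]),(r*1000).round(1).tolist())
E
```

```text
guide [[6.2, -45.0], [-100.7, -45.2], [-213.5, -46.1]]
plaque jig [[-94.    5.4]] -1.5247639710140428 [[-0.0, 0.4], [-0.2, 0.0], [-0.3, 0.8], [-0.5, -0.1], [0.2, -0.4], [0.3, -0.4], [0.4, 0.0], [0.2, -0.4]]
```

Call:
{"api": "step_arm", "payload": {"increments": [{"delta_pos":[0.15,0,0],"dr":[0,0,0],"fingers":0},{"delta_pos":[0.3,0,0],"dr":[0,0,0],"fingers":0},{"delta_pos":[0.4,0,0],"dr":[0,0,0],"fingers":0},{"delta_pos":[0.48,0,0],"dr":[0,0,0],"fingers":0},{"delta_pos":[0.48,0,0],"dr":[0,0,0],"fingers":0}]}}

```text
time: 5.2
tool_pos: [0.5615, -0.1373, 0.0307]
tool_rot: [-3.142, 0.0, 0.082]
contact_force: [-4.0, 0.1, 1.0]
opening: 0.0457
grip_force: 1.5
```

Call:
{"api": "step_arm", "payload": {"increments": [{"delta_pos":[0.03,0,0],"dr":[0,0,0],"fingers":0},{"delta_pos":[0.06,0,0],"dr":[0,0,0],"fingers":0},{"delta_pos":[0.08,0,0],"dr":[0,0,0],"fingers":0},{"delta_pos":[0.1,0,0],"dr":[0,0,0],"fingers":0},{"delta_pos":[0.1,0,0],"dr":[0,0,0],"fingers":0}]}}

```text
time: 5.82
tool_pos: [0.5616, -0.1373, 0.0307]
tool_rot: [-3.141, 0.002, 0.082]
contact_force: [-6.3, -0.8, 3.2]
opening: 0.0459
grip_force: 3.3
```

Call:
{"api": "step_arm", "payload": {"increments": [{"delta_pos":[-1,0,0],"dr":[0,0,0],"fingers":0},{"delta_pos":[-3,0,-1],"dr":[0,0,0],"fingers":0},{"delta_pos":[-4,0,-4],"dr":[0,0,-10],"fingers":0},{"delta_pos":[-4,2,-8],"dr":[0,0,-20],"fingers":0.3},{"delta_pos":[-4,4,-8],"dr":[0,0,-30],"fingers":0.57}]}}

```text
time: 6.45
tool_pos: [0.5283, -0.1818, 0.1145]
tool_rot: [3.134, -0.005, 0.612]
contact_force: [0.7, 0.0, -1.7]
opening: 0.0304
grip_force: 0.0
```

Call:
{"api": "step_arm", "payload": {"increments": [{"delta_pos":[0,0,0],"dr":[0,0,-10],"fingers":0.57},{"delta_pos":[0,0,0],"dr":[0,0,-20],"fingers":0.57},{"delta_pos":[0,0,0],"dr":[0,0,-30],"fingers":0.57},{"delta_pos":[0,0,0],"dr":[0,0,-40],"fingers":0.57},{"delta_pos":[0,0,0],"dr":[0,0,-50],"fingers":0.57}]}}

```text
time: 7.08
tool_pos: [0.5264, -0.1805, 0.1109]
tool_rot: [3.139, 0.0, 1.484]
contact_force: [0.2, 0.8, 0.4]
opening: 0.0198
grip_force: 0.0
```

```bash
python3 st.py
```

```text
jig-frame TCP mm [-158.9   94.4] z 110.9 yaw-jig -9.7 F jig [ 0.8 -0.3] 0.4 t 7.075 open 0.01983045308960355
```

Call:
{"api": "step_arm", "payload": {"increments": [{"delta_pos":[-0.4,3.3,0],"dr":[0,0,-5],"fingers":0.57},{"delta_pos":[-0.8,6.6,0],"dr":[0,0,-9.9],"fingers":0.57},{"delta_pos":[-1.17,9.78,0],"dr":[0,0,-9.9],"fingers":0.57},{"delta_pos":[-1.17,9.78,0],"dr":[0,0,-9.9],"fingers":0.57},{"delta_pos":[-1.17,9.78,0],"dr":[0,0,-9.9],"fingers":0.57}]}}

```text
time: 7.7
tool_pos: [0.6217, -0.2008, 0.1104]
tool_rot: [-3.141, -0.0, 1.651]
contact_force: [-0.0, 0.0, 0.8]
opening: 0.0196
grip_force: 0.0
```

```bash
python3 st.py; python3 - <<'E'
from h import *
import pickle
p=viewer.camera_params("wrist"); im=viewer.read_camera("wrist")[:,:,::-1]
pickle.dump(p,open("w3.pkl","wb")); cv2.imwrite("pics/w3b.png",cv2.resize(im,(800,600),interpolation=cv2.INTER_CUBIC))
E
```

```text
jig-frame TCP mm [-187.     1.1] z 110.4 yaw-jig -0.1 F jig [0. 0.] 0.8 t 7.7 open 0.019639239214470264
```

View pics/w3b.png

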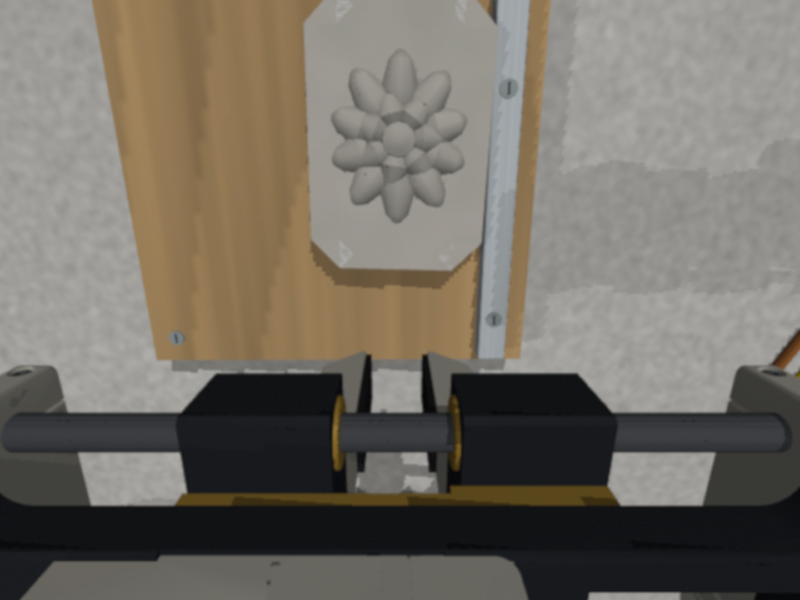

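The plaque lies square along the guide, with its tail edge at (343,268)–(450,269) and the board's rear edge at row 358.

```bash
python3 - <<'E'
from h import *
import pickle
p=pickle.load(open("w3.pkl","rb")); s=.8
J=np.array([.6075,-.0144,1.6526]); t=lambda w:((w[:,:2]-J[:2])@Rz(J[2])*1000).round(1).tolist()
print("tail",t(ray(np.array([[343,268],[450,269]])*s,.04,p)))
print("sides",t(ray(np.array([[305,30],[311,240],[497,30],[483,240]])*s,.04,p)))
print("rear",t(ray(np.array([[160,358],[300,358],[518,357]])*s,.022,p)))
print("guide",t(ray(np.array([[498,30],[476,355]])*s,.034,p)))
E
```

```text
tail [[-158.5, 30.3], [-159.2, -27.4]]
sides [[-46.0, 43.6], [-143.4, 46.6], [-46.2, -45.3], [-143.6, -44.3]]
rear [[-219.1, 148.0], [-219.3, 61.3], [-218.8, -73.6]]
guide [[-44.6, -47.0], [-212.1, -45.2]]
```

Call:
{"api": "step_arm", "payload": {"increments": [{"delta_pos":[0,0,3],"dr":[0,0,0],"fingers":0.57},{"delta_pos":[0,0,6],"dr":[0,0,0],"fingers":0.57},{"delta_pos":[0,0,7.9],"dr":[0,0,0],"fingers":0.57},{"delta_pos":[0.5,0,7.9],"dr":[0,0,0],"fingers":0.57},{"delta_pos":[1,0,7.9],"dr":[0,0,0],"fingers":0.57}]}}

```text
time: 8.38
tool_pos: [0.6221, -0.191, 0.0329]
tool_rot: [3.14, 0.001, 1.651]
contact_force: [0.7, -0.3, -0.2]
opening: 0.0197
grip_force: 0.0
```

Call:
{"api": "step_arm", "payload": {"increments": [{"delta_pos":[0.5,0,0],"dr":[0,0,0],"fingers":0.57},{"delta_pos":[1,0,0],"dr":[0,0,0],"fingers":0.57},{"delta_pos":[1.6,0,0],"dr":[0,0,0],"fingers":0.57},{"delta_pos":[2.3,0,0],"dr":[0,0,0],"fingers":0.57},{"delta_pos":[3,0,0],"dr":[0,0,0],"fingers":0.57}]}}

```text
time: 9.0
tool_pos: [0.6192, -0.1611, 0.0321]
tool_rot: [3.141, 0.001, 1.651]
contact_force: [0.3, -3.2, 3.3]
opening: 0.0197
grip_force: 1.8
```

Call:
{"api": "step_arm", "payload": {"increments": [{"delta_pos":[0.7,0,0],"dr":[0,0,0],"fingers":0.57},{"delta_pos":[1.4,0,0],"dr":[0,0,0],"fingers":0.57},{"delta_pos":[2.1,0,0],"dr":[0,0,0],"fingers":0.57},{"delta_pos":[2.8,0,0],"dr":[0,0,0],"fingers":0.57},{"delta_pos":[3.5,0,0],"dr":[0,0,0],"fingers":0.57}]}}

```text
time: 9.62
tool_pos: [0.6162, -0.1259, 0.0318]
tool_rot: [3.142, 0.0, 1.651]
contact_force: [-0.4, -3.5, 3.4]
opening: 0.0198
grip_force: 2.0
```

```bash
python3 st.py
```

```text
jig-frame TCP mm [-111.8    0.4] z 31.8 yaw-jig -0.1 F jig [-3.4  0.7] 3.4 t 9.625 open 0.019796529235433753
```

Call:
{"api": "step_arm", "payload": {"increments": [{"delta_pos":[0.6,0,0],"dr":[0,0,0],"fingers":0.57},{"delta_pos":[1.2,0,0],"dr":[0,0,0],"fingers":0.57},{"delta_pos":[1.8,0,0],"dr":[0,0,0],"fingers":0.57},{"delta_pos":[2.4,0,0],"dr":[0,0,0],"fingers":0.57},{"delta_pos":[3,0,0],"dr":[0,0,0],"fingers":0.57}]}}

```text
time: 10.25
tool_pos: [0.6138, -0.0961, 0.0318]
tool_rot: [3.142, 0.0, 1.651]
contact_force: [0.0, -3.4, 4.0]
opening: 0.0195
grip_force: 2.0
```

Call:
{"api": "step_arm", "payload": {"increments": [{"delta_pos":[0.5,0,0],"dr":[0,0,0],"fingers":0.57},{"delta_pos":[1.0,0,0],"dr":[0,0,0],"fingers":0.57},{"delta_pos":[1.5,0,0],"dr":[0,0,0],"fingers":0.57},{"delta_pos":[2.0,0,0],"dr":[0,0,0],"fingers":0.57},{"delta_pos":[2.4,0,0],"dr":[0,0,0],"fingers":0.57}]}}

```text
time: 10.88
tool_pos: [0.6119, -0.0722, 0.0317]
tool_rot: [-3.142, -0.0, 1.651]
contact_force: [0.1, -2.8, 3.1]
opening: 0.0197
grip_force: 2.0
```

Call:
{"api": "step_arm", "payload": {"increments": [{"delta_pos":[0.3,0,0],"dr":[0,0,0],"fingers":0.57},{"delta_pos":[0.6,0,0],"dr":[0,0,0],"fingers":0.57},{"delta_pos":[0.9,0,0],"dr":[0,0,0],"fingers":0.57},{"delta_pos":[1.2,0,0],"dr":[0,0,0],"fingers":0.57},{"delta_pos":[1.5,0,0],"dr":[0,0,0],"fingers":0.57}]}}

```text
time: 11.5
tool_pos: [0.6107, -0.0574, 0.0317]
tool_rot: [3.142, -0.0, 1.651]
contact_force: [0.6, -3.7, 2.6]
opening: 0.0202
grip_force: 1.9
```

Call:
{"api": "step_arm", "payload": {"increments": [{"delta_pos":[0.3,0,0],"dr":[0,0,0],"fingers":0.57},{"delta_pos":[0.6,0,0],"dr":[0,0,0],"fingers":0.57},{"delta_pos":[0.9,0,0],"dr":[0,0,0],"fingers":0.57},{"delta_pos":[1.2,0,0],"dr":[0,0,0],"fingers":0.57},{"delta_pos":[1.5,0,0],"dr":[0,0,0],"fingers":0.57}]}}

```text
time: 12.12
tool_pos: [0.6095, -0.0424, 0.0317]
tool_rot: [-3.142, -0.0, 1.651]
contact_force: [-0.0, -3.7, 2.7]
opening: 0.0196
grip_force: 1.9
```

```bash
python3 st.py; python3 - <<'E'
from h import *
import pickle
p=viewer.camera_params("wrist"); im=viewer.read_camera("wrist")[:,:,::-1]
pickle.dump(p,open("w4.pkl","wb")); cv2.imwrite("pics/w4b.png",cv2.resize(im,(800,600),interpolation=cv2.INTER_CUBIC))
E
```

```text
jig-frame TCP mm [-28.1   0.3] z 31.7 yaw-jig -0.1 F jig [-3.7  0.4] 2.7 t 12.125 open 0.0195845773846133
```

View pics/w4b.png

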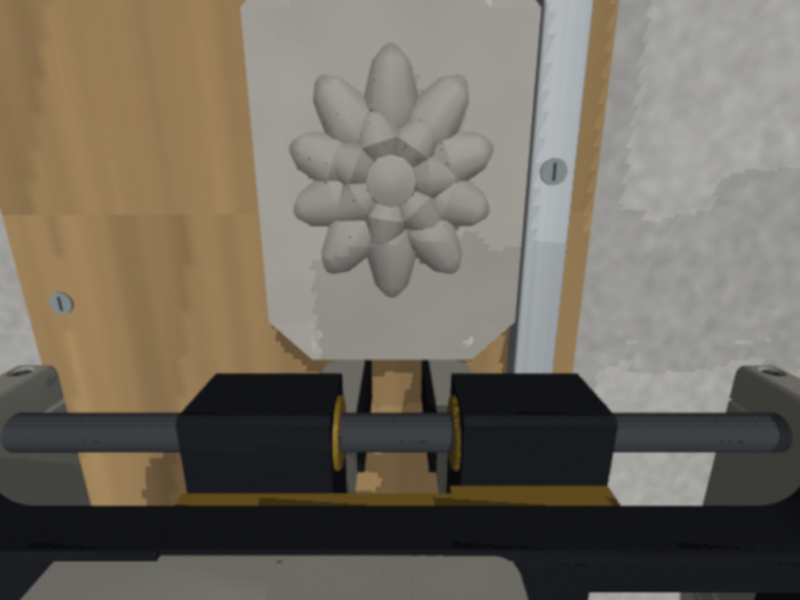

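The plaque is still square and along the guide, its tail at (310–480, 360) against the fingers. On towards the jaw.

Call:
{"api": "step_arm", "payload": {"increments": [{"delta_pos":[0.35,0,0],"dr":[0,0,0],"fingers":0.57},{"delta_pos":[0.7,0,0],"dr":[0,0,0],"fingers":0.57},{"delta_pos":[1.05,0,0],"dr":[0,0,0],"fingers":0.57},{"delta_pos":[1.4,0,0],"dr":[0,0,0],"fingers":0.57},{"delta_pos":[1.7,0,0],"dr":[0,0,0],"fingers":0.57}]}}

```text
time: 12.8
tool_pos: [0.6081, -0.0253, 0.0317]
tool_rot: [-3.141, -0.0, 1.651]
contact_force: [1.1, -2.9, 1.6]
opening: 0.02
grip_force: 1.7
```

Call:
{"api": "step_arm", "payload": {"increments": [{"delta_pos":[0.35,0,0],"dr":[0,0,0],"fingers":0.57},{"delta_pos":[0.7,0,0],"dr":[0,0,0],"fingers":0.57},{"delta_pos":[1.05,0,0],"dr":[0,0,0],"fingers":0.57},{"delta_pos":[1.4,0,0],"dr":[0,0,0],"fingers":0.57},{"delta_pos":[1.7,0,0],"dr":[0,0,0],"fingers":0.57}]}}

```text
time: 13.42
tool_pos: [0.6063, -0.008, 0.0312]
tool_rot: [-3.14, -0.001, 1.651]
contact_force: [0.6, -0.8, -0.4]
opening: 0.0197
grip_force: 0.6
```

Call:
{"api": "step_arm", "payload": {"increments": [{"delta_pos":[0.25,0,0],"dr":[0,0,0],"fingers":0.57},{"delta_pos":[0.5,0,0],"dr":[0,0,0],"fingers":0.57},{"delta_pos":[0.75,0,0],"dr":[0,0,0],"fingers":0.57},{"delta_pos":[1.0,0,0],"dr":[0,0,0],"fingers":0.57},{"delta_pos":[1.2,0,0],"dr":[0,0,0],"fingers":0.57}]}}

```text
time: 14.05
tool_pos: [0.6058, 0.0034, 0.0317]
tool_rot: [3.142, 0.0, 1.651]
contact_force: [-0.8, -1.3, -0.2]
opening: 0.0201
grip_force: 0.6
```

```bash
python3 st.py
```

```text
jig-frame TCP mm [17.9  0.2] z 31.7 yaw-jig -0.1 F jig [-1.3  0.9] -0.2 t 14.05 open 0.02013710075295727
```

Call:
{"api": "step_arm", "payload": {"increments": [{"delta_pos":[0.15,0,0],"dr":[0,0,0],"fingers":0.57},{"delta_pos":[0.3,0,0],"dr":[0,0,0],"fingers":0.57},{"delta_pos":[0.45,0,0],"dr":[0,0,0],"fingers":0.57},{"delta_pos":[0.6,0,0],"dr":[0,0,0],"fingers":0.57},{"delta_pos":[0.7,0,0],"dr":[0,0,0],"fingers":0.57}]}}

```text
time: 14.68
tool_pos: [0.6055, 0.0094, 0.0318]
tool_rot: [3.141, 0.001, 1.651]
contact_force: [-0.3, -5.8, -1.4]
opening: 0.0195
grip_force: 2.9
```

Call:
{"api": "step_arm", "payload": {"increments": [{"delta_pos":[0.1,0,0],"dr":[0,0,0],"fingers":0.57},{"delta_pos":[0.2,0,0],"dr":[0,0,0],"fingers":0.57},{"delta_pos":[0.3,0,0],"dr":[0,0,0],"fingers":0.57},{"delta_pos":[0.4,0,0],"dr":[0,0,0],"fingers":0.57},{"delta_pos":[0.4,0,0],"dr":[0,0,0],"fingers":0.57}]}}

```text
time: 15.3
tool_pos: [0.6052, 0.0131, 0.0318]
tool_rot: [3.141, 0.002, 1.651]
contact_force: [0.8, -6.1, -1.7]
opening: 0.0195
grip_force: 3.2
```

```bash
python3 st.py; python3 - <<'E'
from h import *
import pickle
p=viewer.camera_params("wrist"); im=viewer.read_camera("wrist")[:,:,::-1]
pickle.dump(p,open("w5.pkl","wb")); cv2.imwrite("pics/w5b.png",cv2.resize(im,(800,600),interpolation=cv2.INTER_CUBIC))
E
```

```text
jig-frame TCP mm [27.6  0. ] z 31.8 yaw-jig -0.1 F jig [-6.1 -0.3] -1.7 t 15.3 open 0.0195216363366833
```

View pics/w5b.png

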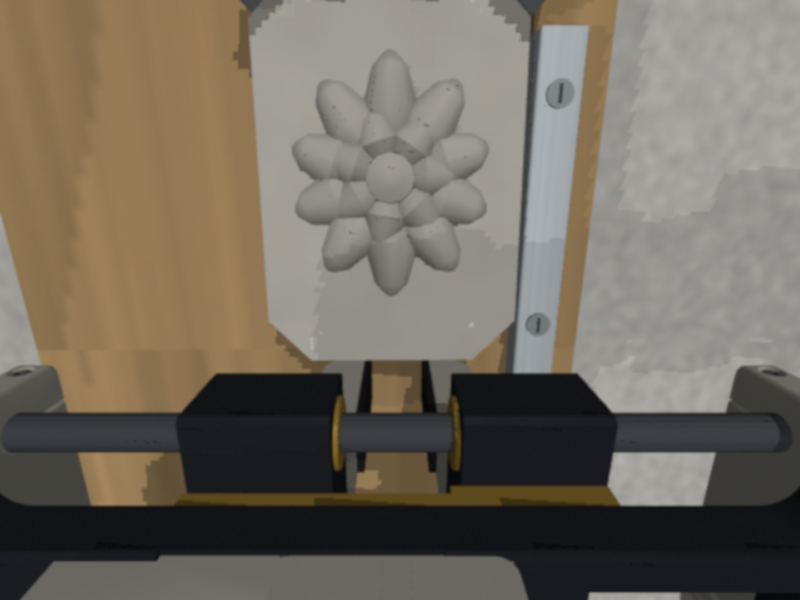

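The leading end is in the jaw's cheeks and the jaw is yielding, at about 6 N. I'll push 3 mm more, then lower the pusher.

Call:
{"api": "step_arm", "payload": {"increments": [{"delta_pos":[0.1,0,0],"dr":[0,0,0],"fingers":0.57},{"delta_pos":[0.2,0,0],"dr":[0,0,0],"fingers":0.57},{"delta_pos":[0.3,0,0],"dr":[0,0,0],"fingers":0.57},{"delta_pos":[0.3,0,0],"dr":[0,0,0],"fingers":0.57},{"delta_pos":[0.3,0,0.1],"dr":[0,0,0],"fingers":0.57}]}}

```text
time: 15.98
tool_pos: [0.6051, 0.0158, 0.0309]
tool_rot: [3.141, 0.002, 1.651]
contact_force: [-0.2, -7.4, -1.4]
opening: 0.0196
grip_force: 3.8
```

Call:
{"api": "step_arm", "payload": {"increments": [{"delta_pos":[0,0,0.15],"dr":[0,0,0],"fingers":0.57},{"delta_pos":[0,0,0.3],"dr":[0,0,0],"fingers":0.57},{"delta_pos":[0,0,0.45],"dr":[0,0,0],"fingers":0.57},{"delta_pos":[0,0,0.6],"dr":[0,0,0],"fingers":0.57},{"delta_pos":[0,0,0.68],"dr":[0,0,0],"fingers":0.57}]}}

```text
time: 16.6
tool_pos: [0.6051, 0.0152, 0.024]
tool_rot: [3.141, 0.003, 1.651]
contact_force: [-0.1, -9.6, -0.9]
opening: 0.0194
grip_force: 5.0
```

```bash
python3 st.py; python3 - <<'E'
from h import *
im=viewer.read_camera("wrist")[:,:,::-1]
sd=viewer.read_camera("side")[:,:,::-1][190:290,255:375]
c=np.zeros((500,800,3),np.uint8); c[:300,:400]=cv2.resize(im,(400,300)); c[:340,400:]=cv2.resize(sd,(400,340),interpolation=cv2.INTER_CUBIC)
cv2.imwrite("pics/c6.png",c[:340])
E
```

```text
jig-frame TCP mm [29.7 -0. ] z 24.0 yaw-jig -0.1 F jig [-9.6  0.9] -0.9 t 16.6 open 0.01935734554811729
```

View pics/c6.png

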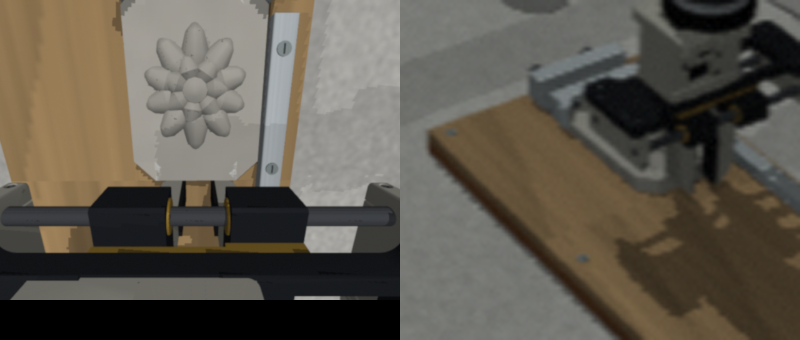

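The wrist view shows the tail at (133–258, 160–180), about the same as before, so it seems to have followed the pusher down. I'll check numerically how far it dropped from the change in scale of its tail strip.

```bash
cat > scale.py <<'E'
from h import *
import sys
im=cv2.resize(viewer.read_camera("wrist")[:,:,::-1],(800,600),interpolation=cv2.INTER_CUBIC); cv2.imwrite(sys.argv[2],im)
a=cv2.imread(sys.argv[1],0); b=cv2.cvtColor(im,cv2.COLOR_BGR2GRAY)
for (r0,r1) in ((300,362),(180,300),(40,160)):
    m=np.zeros_like(a); m[r0:r1,250:500]=255
    W=np.eye(2,3,dtype=np.float32)
    try:
        cc,W=cv2.findTransformECC(a,b,W,cv2.MOTION_AFFINE,(3,300,1e-6),m,5); c=W@[390,(r0+r1)/2,1]
        print(r0,r1,"cc",round(cc,3),"xscale",W[0,0].round(4),"shift",(c-[390,(r0+r1)/2]).round(1))
    except cv2.error as e: print("fail")
E
python3 scale.py pics/w5b.png pics/w6.png; python3 st.py
```

```text
300 362 cc 0.734 xscale 0.8604 shift [-10.5  16.8]
180 300 cc 0.989 xscale 1.0198 shift [-0.1  2.2]
40 160 cc 0.986 xscale 1.0341 shift [-0.3 -2.3]
jig-frame TCP mm [29.7  0. ] z 24.0 yaw-jig -0.1 F jig [-9.3  0.4] -1.2 t 16.75 open 0.0198614985398205
```

The scale is 1.02 at the rear half and 1.034 at the front, so the nose stayed put and the tail came down with the pusher by about 7 mm. It is now behind the edge. I'll back off, then press lightly on the tail strip from above.

Call:
{"api": "step_arm", "payload": {"increments": [{"delta_pos":[-0.1,0,0],"dr":[0,0,0],"fingers":0.57},{"delta_pos":[-0.2,0,0],"dr":[0,0,0],"fingers":0.57},{"delta_pos":[-0.35,0,0],"dr":[0,0,0],"fingers":0.57},{"delta_pos":[-0.6,0,0],"dr":[0,0,0],"fingers":0.57},{"delta_pos":[-1.0,0,0],"dr":[0,0,0],"fingers":0.57}]}}

```text
time: 17.38
tool_pos: [0.6055, 0.0077, 0.024]
tool_rot: [-3.142, -0.001, 1.651]
contact_force: [0.7, 0.5, -0.8]
opening: 0.0196
grip_force: 0.0
```

```bash
python3 st.py; python3 scale.py pics/w5b.png pics/w7.png
```

```text
jig-frame TCP mm [22.2  0.2] z 24.0 yaw-jig -0.1 F jig [ 0.4 -0.8] -0.8 t 17.375 open 0.01957276576680939
300 362 cc 0.979 xscale 0.9967 shift [-0.8 -6.1]
180 300 cc 0.98 xscale 1.0188 shift [ 0.4 -5.7]
40 160 cc 0.986 xscale 1.0341 shift [  0.2 -11.3]
```

Call:
{"api": "step_arm", "payload": {"increments": [{"delta_pos":[-0.2,0,-1],"dr":[0,0,0],"fingers":0.57},{"delta_pos":[-0.2,0,-2.6],"dr":[0,0,0],"fingers":0.57},{"delta_pos":[0.8,0,-2.6],"dr":[0,0,0],"fingers":0.57},{"delta_pos":[1.8,0,-2.4],"dr":[0,0,0],"fingers":0.57},{"delta_pos":[1.8,0,-1.8],"dr":[0,0,0],"fingers":0.57}]}}

```text
time: 18.05
tool_pos: [0.6038, 0.0265, 0.0416]
tool_rot: [-3.141, -0.0, 1.653]
contact_force: [-0.5, 0.4, 0.1]
opening: 0.0197
grip_force: 0.0
```

Call:
{"api": "step_arm", "payload": {"increments": [{"delta_pos":[0,0,0.2],"dr":[0,0,0],"fingers":0.57},{"delta_pos":[0,0,0.4],"dr":[0,0,0],"fingers":0.57},{"delta_pos":[0,0,0.6],"dr":[0,0,0],"fingers":0.57},{"delta_pos":[0,0,0.75],"dr":[0,0,0],"fingers":0.57},{"delta_pos":[0,0,0.9],"dr":[0,0,0],"fingers":0.57}]}}

```text
time: 18.68
tool_pos: [0.6041, 0.0251, 0.0329]
tool_rot: [3.141, 0.0, 1.651]
contact_force: [0.4, 0.6, -0.1]
opening: 0.0196
grip_force: 0.0
```

```bash
python3 st.py
```

```text
jig-frame TCP mm [39.6  0.1] z 32.9 yaw-jig -0.1 F jig [ 0.6 -0.4] -0.1 t 18.675 open 0.01957194730597769
```

No contact at 32.9 mm, so I'll go on gently to 30 mm.

Call:
{"api": "step_arm", "payload": {"increments": [{"delta_pos":[0,0,0.06],"dr":[0,0,0],"fingers":0.57},{"delta_pos":[0,0,0.12],"dr":[0,0,0],"fingers":0.57},{"delta_pos":[0,0,0.18],"dr":[0,0,0],"fingers":0.57},{"delta_pos":[0,0,0.24],"dr":[0,0,0],"fingers":0.57},{"delta_pos":[0,0,0.28],"dr":[0,0,0],"fingers":0.57}]}}

```text
time: 19.3
tool_pos: [0.6043, 0.025, 0.0303]
tool_rot: [3.141, 0.0, 1.651]
contact_force: [-0.7, -1.8, 1.3]
opening: 0.0197
grip_force: 1.1
```

Call:
{"api": "step_arm", "payload": {"increments": [{"delta_pos":[0,0,0.02],"dr":[0,0,0],"fingers":0.57},{"delta_pos":[0,0,0.04],"dr":[0,0,0],"fingers":0.57},{"delta_pos":[0,0,0.06],"dr":[0,0,0],"fingers":0.57},{"delta_pos":[0,0,0.08],"dr":[0,0,0],"fingers":0.57},{"delta_pos":[0,0,0.08],"dr":[0,0,0],"fingers":0.57}]}}

```text
time: 19.92
tool_pos: [0.6043, 0.025, 0.03]
tool_rot: [3.141, 0.0, 1.651]
contact_force: [-1.6, -2.5, 7.3]
opening: 0.0196
grip_force: 3.4
```

The tail top is firm at z = 30.0 mm with 7 N, which is the seated height. I'll lift off to a hover and verify the pose numerically.

Call:
{"api": "step_arm", "payload": {"increments": [{"delta_pos":[0,0,-0.5],"dr":[0,0,0],"fingers":0.57},{"delta_pos":[0,0,-2.5],"dr":[0,0,0],"fingers":0.57},{"delta_pos":[0,0,-6],"dr":[0,0,0],"fingers":0.57},{"delta_pos":[1,0,-10],"dr":[0,0,0],"fingers":0.57},{"delta_pos":[3,0,-14],"dr":[0,0,0],"fingers":0.57}]}}

```text
time: 20.55
tool_pos: [0.6013, 0.0552, 0.1702]
tool_rot: [-3.141, -0.001, 1.65]
contact_force: [1.2, 0.7, 0.7]
opening: 0.0201
grip_force: 0.0
```

Call:
{"api": "step_arm", "payload": {"increments": [{"delta_pos":[3,0,-3],"dr":[0,0,0],"fingers":0.57},{"delta_pos":[6,0,-5.7],"dr":[0,0,0],"fingers":0.57},{"delta_pos":[7.8,0,-5.7],"dr":[0,0,0],"fingers":0.57},{"delta_pos":[7.8,0,-5.7],"dr":[0,0,0],"fingers":0.57},{"delta_pos":[7.8,0,-5.7],"dr":[0,0,0],"fingers":0.57}]}}

```text
time: 21.18
tool_pos: [0.5949, 0.1321, 0.2247]
tool_rot: [-3.139, 0.0, 1.651]
contact_force: [-0.5, -0.0, -0.6]
opening: 0.0198
grip_force: 0.0
```

```bash
python3 st.py; python3 - <<'E'
from h import *
import pickle
p1=pickle.load(open("w1.pkl","rb")); p=viewer.camera_params("wrist"); im=viewer.read_camera("wrist")[:,:,::-1].copy()
cv2.imwrite("pics/w9.png",im); pickle.dump(p,open("w9.pkl","wb"))
J=np.array([.6075,-.0144,1.6526]); q=np.array([.5763,-.1265,1.3447])
gx,gy=np.meshgrid(np.linspace(-.063,.063,8),np.linspace(-.043,.043,6)); G=np.c_[gx.ravel(),gy.ravel()]
u1=pix(np.c_[G@Rz(q[2]).T+q[:2],np.full(len(G),.04)],p1)
g=J[:2]+Rz(J[2])@[.101,.001]
u2=pix(np.c_[G@Rz(J[2]).T+g,np.full(len(G),.03)],p)
H0=cv2.findHomography(u1,u2)[0]
m=np.zeros((480,640),np.uint8); cv2.fillConvexPoly(m,cv2.convexHull(u1.astype(np.float32)).astype(int),255)
a=cv2.imread("pics/w1.png",0); b=cv2.cvtColor(im,cv2.COLOR_BGR2GRAY)
cc,H=cv2.findTransformECC(a,b,H0.astype(np.float32),cv2.MOTION_HOMOGRAPHY,(3,500,1e-7),m,5)
v=cv2.perspectiveTransform(u1[None].astype(np.float64),H.astype(float))[0]
ok,rv,tv=cv2.solvePnP(np.c_[G,np.zeros(len(G))],v,np.asarray(p["K"]),None)
Rw=p["T"][:3,:3]@cv2.Rodrigues(rv)[0]; c=p["T"][:3,:3]@tv.ravel()+p["T"][:3,3]
e=R.from_matrix(Rw).as_euler("ZYX",degrees=True)
print("cc",cc,"centre jig",((c[:2]-J[:2])@Rz(J[2])*1000).round(1),"ztop",c[2].round(4),"yaw-jig,pitch,roll",(e-[np.degrees(J[2]),0,0]).round(2),"rms",np.sqrt(((v-u2)**2).sum(1).mean()))
E
```

```text
jig-frame TCP mm [147.    0.6] z 224.7 yaw-jig -0.1 F jig [0.  0.5] -0.6 t 21.175 open 0.019791714057351608Traceback (most recent call last):
  File "<stdin>", line 13, in <module>
cv2.error: OpenCV(4.12.0) /io/opencv/modules/video/src/ecc.cpp:589: error: (-7:Iterations do not converge) The algorithm stopped before its convergence. The correlation is going to be minimized. Images may be uncorrelated or non-overlapped in function 'findTransformECC'
```

```bash
python3 - <<'E'
from h import *
import pickle
from scipy.ndimage import map_coordinates
p=pickle.load(open("w9.pkl","rb")); im=cv2.imread("pics/w9.png").astype(float); im=cv2.GaussianBlur(im,(0,0),.8)
S=im[:,:,2]-im[:,:,0]
J=np.array([.6075,-.0144,1.6526]); c=np.array([.101,.001])
tw=lambda P,z:np.c_[P@Rz(J[2]).T+J[:2],np.full(len(P),z)]
d=np.linspace(-.007,.007,57)
def edge(pt,n):
    P=np.array(pt)+c+d[:,None]*np.array(n); uv=pix(tw(P,.03),p); s=map_coordinates(S,[uv[:,1],uv[:,0]],order=1)
    g=np.gradient(s); k=np.argmax(np.abs(g)); return round(d[k]*1000,1),round(g[k],1)
for x in np.arange(-45,50,15): print("x",x,"left",edge((x/1e3,.045),(0,1)),"right",edge((x/1e3,-.045),(0,-1)))
for y in (-25,-12,0,12,25): print("y",y,"tail",edge((-.065,y/1e3),(-1,0)))
x=np.linspace(.15,.215,14)
for y in (-.03,.0,.03):
    uv=pix(tw(np.c_[x,np.full(14,y)],.042),p); print("jaw line",y,map_coordinates(im.mean(2),[uv[:,1],uv[:,0]],order=1).round().astype(int))
E
```

```text
x -45 left (np.float64(2.5), np.float64(0.1)) right (np.float64(-3.8), np.float64(-0.1))
x -30 left (np.float64(1.5), np.float64(3.5)) right (np.float64(1.3), np.float64(-2.4))
x -15 left (np.float64(2.0), np.float64(3.7)) right (np.float64(0.7), np.float64(-2.3))
x 0 left (np.float64(2.5), np.float64(3.3)) right (np.float64(1.3), np.float64(-2.1))
x 15 left (np.float64(2.0), np.float64(3.8)) right (np.float64(0.7), np.float64(-2.6))
x 30 left (np.float64(1.5), np.float64(3.6)) right (np.float64(0.3), np.float64(-2.1))
x 45 left (np.float64(2.2), np.float64(2.8)) right (np.float64(0.7), np.float64(-2.7))
y -25 tail (np.float64(-6.0), np.float64(0.1))
y -12 tail (np.float64(1.5), np.float64(3.0))
y 0 tail (np.float64(1.5), np.float64(2.5))
y 12 tail (np.float64(1.5), np.float64(2.8))
y 25 tail (np.float64(2.0), np.float64(0.7))
jaw line -0.03 [140 111 102 115 151 150 148  87  74  68 103 151 155 157]
jaw line 0.0 [140 138 102 116 150 149 145  56  46  49  96 150 152 154]
jaw line 0.03 [139 141  97 113 151 149 146 100  96  84 109 150 150 151]
```

The side edges are parallel to the jig and equally spaced from front to rear, so the plaque is flat and square. The tail lies at the lip and the jaw face is at about 166–167 mm, so it is holding. Handing in.

```bash
python3 -c "
from cell import robot
print(robot.hand_in())"
```

```text
the job is handed in; nothing more can be done
None
```

The plaque is loaded and the job is handed in at about 21 s. By my measurements it lies flat and square on the pocket floor, held by the jaw, with the tail top at 30.0 mm and the jaw about 4 mm back. Contact readings stayed under 10 N, and nothing else on the bench was touched; the judge's verdict was not shown.

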